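# Turn the socket carousel so the deep socket faces front

## Robot

A 7-joint arm with a two-finger parallel gripper is mounted at the origin on the work surface. World frame = base frame: x ahead of the robot, y to its left, z up, the work surface at z = 0. Lengths are in m, angles in rad, forces in N, time in s.
With the tool pointing down it reaches from about 0.35 to 0.9 m from the base axis. Payload 7.2 kg.
Tool frame: the origin (TCP) lies midway between the tips of the shut fingers; the grasp point (between the pads) lies 19 mm behind it (robot.grip_point_offset is the distance from the TCP to the grasp point, in m); y points along the fingers, x is the direction in which the jaws open and shut, and the axes are right-handed (so a half turn about y gives the same grasp; the last joint's range is limited). The gripper opens to 88 mm and grips with 3 to 60 N. Pads are 20 mm wide; open, the fingers measure 115 mm over their backs; the gripper's body (75 mm by 178 mm) begins 61 mm behind the grasp point.
Start: joints at [-1.245, 0.411, -0.013, 1.596, 0.006, 1.134, -0.082], TCP at [0.24, 0.577, 0.223] pointing down, gripper open.
Joint ranges: [-2.95, 2.95], [-0.29, 1.99], [-1.47, 1.44], [0.14, 2.54], [-1.03, 4.17], [0.13, 1.85], [-2.86, 2.86]. Speed limits (rad/s): [2.39, 2.39, 3.01, 3.01, 3.14, 3.14, 3.14].

## Interface

Orientations are given as a 3x3 rotation matrix whose columns are the frame's x, y, z axes.
In Python, from bench import robot gives the robot as it stands.
- The arm moves only by the tool move_arm, never from a script. Its argument "deltas" is a list of rows, each an object of numbers: "ax", "ay", "az": the turn, a rotation vector about the tool's x, y, z in rad; "x", "y", "z": the shift along the tool's x, y, z in m; "jaw": the opening, from 0 (shut) to 1 (fully open). In form: [{"ax": .., "ay": .., "az": .., "x": .., "y": .., "z": .., "jaw": ..}, ...]. A call has 1 to 20 rows; each row is the pose to reach, as a shift and turn from the pose commanded when the call began, along the tool's axes at that moment; what a row does not reach only later rows make up. A row lasts 1/8 s, in which the tool goes at most 62.5 mm and 10.7 degrees, less where a joint would pass 70% of its speed; a pose out of reach is approached as far as the arm can. A call with a gripper value outside its range is refused whole. The fingers move at their own pace and stop on an object; "squeeze" is the grip in N (left out, the last holds). Time passes only in rows, so rows that repeat a pose let the fingers close. It gives the time, the measured TCP pose, the force and the opening at its end, in the units of the state.
- robot.state(): the state, without advancing time (a new reading comes with each control period).
- robot.camera(name): name is "side" or "top"; returns a dict with "pixels" (480x640x3 uint8, red, green, blue), "intrinsics" (3x3 intrinsics, pixels), "world_to_cam" (4x4, takes a point from world to camera coordinates). Camera axes: x right, y down, z forward; pixel columns grow to the right and rows downward; lengths in m; the calibration is good to about 2 mm. A picture is of the moment at which its call begins. There is no depth.
- robot.hand_in(): hands the job in, once; it reports no verdict.
The state is a dict: "clock": time; "joint_pos": joint angles; "joint_velocities": joint speeds; "tau": joint torques, N m; "eef_pos": TCP position; "ee_rot": TCP orientation; "ft_force": force on the tool from outside, world axes, zero at the start; "moment": the same for the moment, N m; "finger_gap": finger opening in m.
Only numpy, scipy, OpenCV 4.12 (cv2) and the standard library are available. Lean on these libraries where they do the work, as an engineer would, in place of code of your own. Each camera call takes 0.05 s, during which the arm holds its last target.

## Task

On the tool stall's socket carousel, push the wooden pegs at the platter's rim with the fingers to turn it until the one deep (tall) socket stands at the front, straight in line with the pointer that sticks out from under the platter. Turn either way, but do not touch, lift or knock over any of the sockets: they ride along on their posts. Leave the tools, jar and can around it where they are, and end with the platter at rest and the fingers clear.

Things in the scene. Friction and masses are not known exactly. Their poses are not given: they have to be found in the camera images.
- stand: fixed aluminium foot of the turntable; origin under its centre, on the turning axis, at deck level, z up. +x points along the front pointer: a flat tongue 24 mm wide from under the platter, ending in a pointed diamond head (tip 190 mm from the axis, top 26 mm above the deck, lower than the platter). It points away from the robot, up to 40 degrees to either side
- platter: plywood disc 270 mm across, top 50 mm above the deck; origin on the turning axis at DECK level, z up, turns with the disc. Turns freely either way past a full turn, stays where left; about 2 N at a peg moves it. Six wooden finger pegs, 12 mm thick, tops 100 mm above the deck, on a 120 mm radius at 30, 90, 150, 210, 270, 330 degrees from its +x. Hub 36 mm wide, 12 mm high
- deep_socket: the one deep socket: upright open steel tube 34 mm across, 62 mm tall (the other five are little over half as tall; same metal), top 112 mm above the deck. It stands loosely (few mm of play) on a steel post, 22 mm tall; the six posts are on a 66 mm radius, at 0, 60, 120, 180, 240, 300 degrees from the platter's +x, and it is on the one at 0. Origin: centre of its underside. Starts over 40 degrees from the pointer
- short_socket1: a short steel socket (an upright open tube, 34 mm across, 32 to 36 mm tall) on one of the platter's other five posts; origin at the centre of its underside. The shorts are interchangeable; leave them on their posts
- short_socket2: a short steel socket (an upright open tube, 34 mm across, 32 to 36 mm tall) on one of the platter's other five posts; origin at the centre of its underside. The shorts are interchangeable; leave them on their posts
- short_socket3: a short steel socket (an upright open tube, 34 mm across, 32 to 36 mm tall) on one of the platter's other five posts; origin at the centre of its underside. The shorts are interchangeable; leave them on their posts
- short_socket4: a short steel socket (an upright open tube, 34 mm across, 32 to 36 mm tall) on one of the platter's other five posts; origin at the centre of its underside. The shorts are interchangeable; leave them on their posts
- short_socket5: a short steel socket (an upright open tube, 34 mm across, 32 to 36 mm tall) on one of the platter's other five posts; origin at the centre of its underside. The shorts are interchangeable; leave them on their posts
- wrench: a steel wrench 170 mm long lying just left of the turntable; a bystander, leave it alone (origin on its underside)
- screwdriver: a screwdriver 180 mm long lying to the robot's left of the turntable; a bystander, leave it alone (origin on its underside)
- jar: a pale jar with a red lid, 72 mm across, 95 mm tall, beside the turntable; a bystander, leave it alone (origin on its underside)
- tape: a grey tape measure 62 x 34 x 55 mm standing beside the turntable; a bystander, leave it alone (origin on its underside)
- can: a grey can 60 mm across, 120 mm tall, to the robot's right; a bystander, leave it alone (origin on its underside)

How it is judged:
By the outcome, as a careful person would: the job done as asked, in the order asked, and still so for the second after the job is handed in, with the robot touching nothing.
It also fails if it takes over 45 s, if anything falls off the work surface, if the arm or the gripper's body presses on something with over 40 N, if the wrist force passes 120 N, or if a joint passes its speed limit or range.

## Working session

There is one attempt and no reset: what is moved stays moved. The work goes in short steps, Python scripts to look and compute and a tool call to move; the robot and the scene stay as the last step left them, time stands still between calls to the robot, and variables do not carry over. Pictures are saved under pics/ and viewed, and the job is handed in when it is done.

Besides the shell and the picture viewer there is one more tool, called after "Request:" as name([rows], argument=value, ...), one row to a line, values as JSON. move_arm: Moves the arm, as the interface text tells. Its arguments: {"type":"object","properties":{"deltas":{"type":"array"},"squeeze":{"type":"number"}},"required":["deltas"]}

```bash
mkdir -p pics; ls
cat > h.py <<'E'
import numpy as np, cv2
from bench import robot
def snap(name,tag):
    c=robot.camera(name); cv2.imwrite(f'pics/{tag}.png',c['pixels'][:,:,::-1]); np.savez(f'pics/{tag}.npz',**c); return c
def load(tag): return dict(np.load(f'pics/{tag}.npz'))
def ray(c,u,v):
    T=c['world_to_cam'];R=T[:3,:3];o=-R.T@T[:3,3];d=R.T@np.linalg.solve(c['intrinsics'],[u,v,1.]);return o,d
def onz(c,u,v,z):
    o,d=ray(c,u,v);return o+d*(z-o[2])/d[2]
def proj(c,p):
    T=c['world_to_cam'];q=c['intrinsics']@(T[:3,:3]@np.array(p)+T[:3,3]);return q[:2]/q[2]
E
python3 - <<'E'
from h import *
for n in('top','side'):
    c=snap(n,n+'0');o,d=ray(c,320,240);print(n,o,d)
s=robot.state();print(s['eef_pos'],s['ee_rot'],s['clock'],s['finger_gap'],s['ft_force'])
E
```

```text
pics
top [ 0.35876742 -0.02413087  1.090466  ] [ 0.16012512  0.00168443 -0.98719681]
side [ 0.12424815 -0.79991383  0.83629886] [ 0.35634833  0.66707023 -0.65425674]
[0.23964543 0.57673382 0.22189988] [[ 3.83607590e-01 -4.66435505e-04 -9.23496075e-01]
 [ 9.23495055e-01 -1.37581051e-03  3.83607861e-01]
 [-1.44948394e-03 -9.99998945e-01 -9.70204723e-05]] 0.1 0.0881965213079231 [ 0.08532507 -0.4777704  -0.37179551]
```

View pics/top0.png

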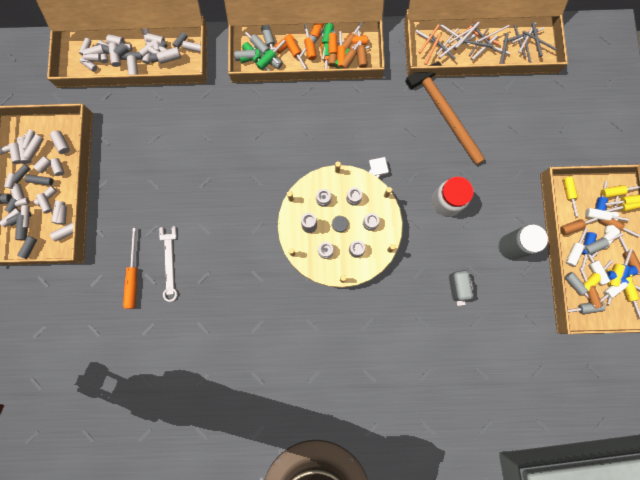

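View pics/side0.png

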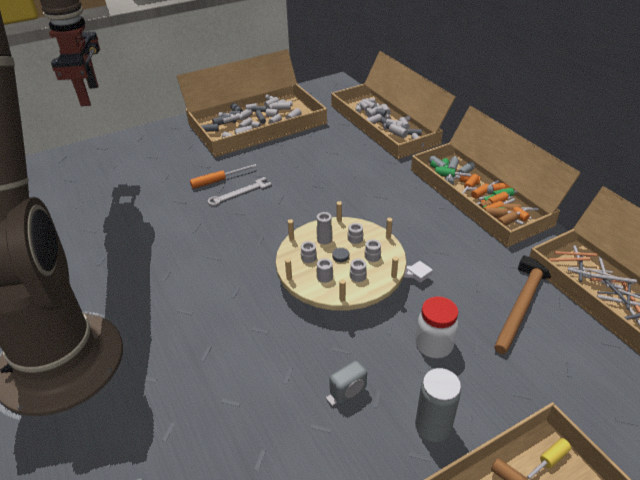

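```bash
cat >> h.py <<'E'
def axis(c):
    im=c['pixels'];hsv=cv2.cvtColor(im,cv2.COLOR_RGB2HSV)
    m=cv2.inRange(hsv,(18,40,120),(35,200,255))
    m=cv2.morphologyEx(m,cv2.MORPH_OPEN,np.ones((5,5)))
    cs,_=cv2.findContours(m,cv2.RETR_EXTERNAL,cv2.CHAIN_APPROX_NONE)
    return cs
E
python3 - <<'E'
from h import *
c=load('top0')
for k in axis(c):
    a=cv2.contourArea(k)
    if a>3000:
        h=cv2.convexHull(k); p=np.array([onz(c,*q[0],.05)[:2] for q in k],np.float32)
        print(a,cv2.boundingRect(k),cv2.minEnclosingCircle(p), cv2.fitEllipse(p))
im=c['pixels'][:,:,::-1][140:310,255:425]
cv2.imwrite('pics/z0.png',cv2.resize(im,(600,600),interpolation=cv2.INTER_CUBIC))
s=load('side0')
im=s['pixels'][:,:,::-1][180:330,260:460]
cv2.imwrite('pics/z1.png',cv2.resize(im,(800,600),interpolation=cv2.INTER_CUBIC))
E
```

```text
11752.0 (277, 165, 126, 123) ((0.5614752769470215, -0.06667562574148178), 0.1369454711675644) ((0.5596295595169067, -0.06467743963003159), (0.2635433077812195, 0.26682350039482117), 55.68048858642578)
```

View pics/z0.png

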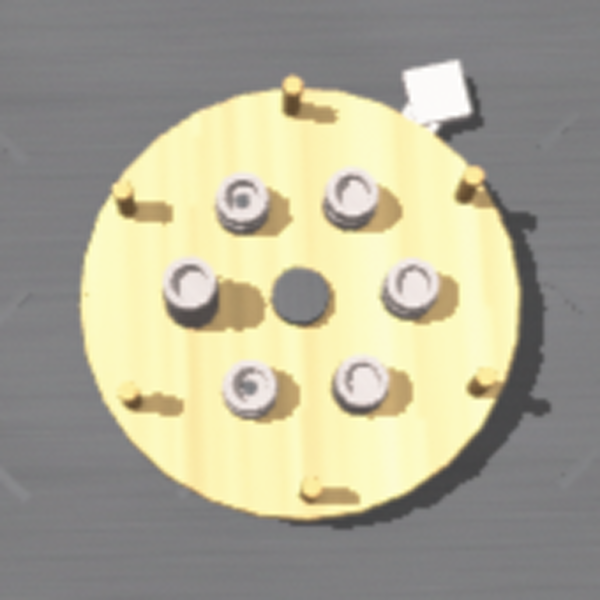

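View pics/z1.png

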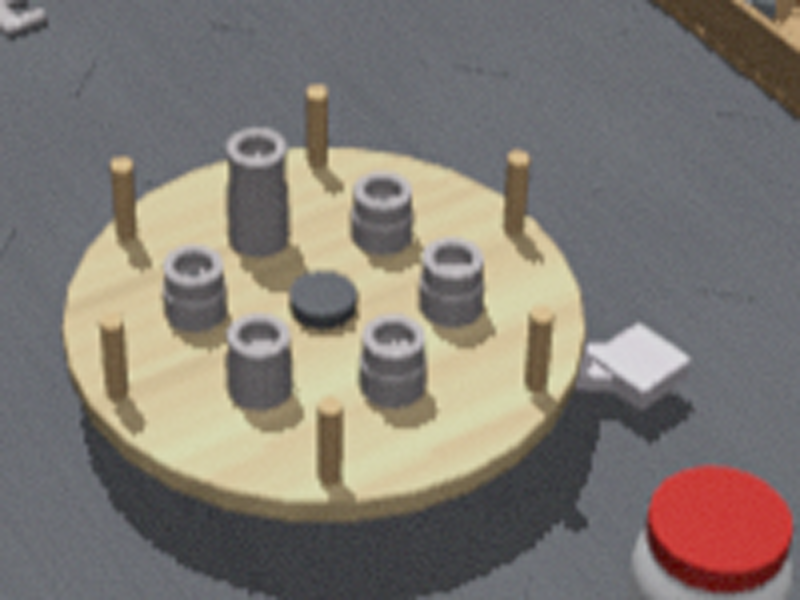

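```bash
cat >> h.py <<'E'
def zt(u,v): return 255+(u+.5)/(600/170)-.5,140+(v+.5)/(600/170)-.5
def pointer(c,box):
    x0,y0,x1,y1=box;hsv=cv2.cvtColor(c['pixels'],cv2.COLOR_RGB2HSV)
    m=cv2.inRange(hsv,(0,0,185),(180,35,255));k=np.zeros_like(m);k[y0:y1,x0:x1]=m[y0:y1,x0:x1]
    cs,_=cv2.findContours(k,cv2.RETR_EXTERNAL,cv2.CHAIN_APPROX_NONE);q=max(cs,key=cv2.contourArea)
    return cv2.minAreaRect(q),cv2.boxPoints(cv2.minAreaRect(q))
E
python3 - <<'E'
from h import *
c=load('top0');s=load('side0')
# hub
for n,k,b in(('top',c,(325,210,355,238)),('side',s,(328,240,354,268))):
    x0,y0,x1,y1=b;g=cv2.cvtColor(k['pixels'],cv2.COLOR_RGB2GRAY)[y0:y1,x0:x1];m=(g<100).astype(np.uint8)
    cs,_=cv2.findContours(m,cv2.RETR_EXTERNAL,cv2.CHAIN_APPROX_NONE);q=max(cs,key=cv2.contourArea)
    (u,v),_,_=cv2.fitEllipse(q);print(n,'hub',u+x0,v+y0,onz(k,u+x0,v+y0,.060))
pg=[(292,82),(474,172),(487,376),(312,482),(128,391),(123,186)]
P=np.array([onz(c,*zt(*p),.1)[:2] for p in pg]);print(P)
A=P.mean(0);print('pegmean',A,np.linalg.norm(P-A,axis=1),np.degrees(np.arctan2(*(P-A).T[::-1])))
sk=[(190,279),(242,192),(351,186),(413,280),(362,377),(250,384)]
S=np.array([onz(c,*zt(*p),.112 if i==0 else .085)[:2] for i,p in enumerate(sk)])
print(S,S.mean(0),np.linalg.norm(S-A,axis=1),np.degrees(np.arctan2(*(S-A).T[::-1])))
r,b=pointer(c,(360,145,400,180));print(r,b)
B=np.array([onz(c,*q,.026)[:2] for q in b]);
for q in list(B)+[B.mean(0)]: print(q,np.linalg.norm(q-A),np.degrees(np.arctan2(*(q-A)[::-1])))
r,b=pointer(s,(400,250,440,290))
B=np.array([onz(s,*q,.026)[:2] for q in b]);print(r)
for q in list(B)+[B.mean(0)]: print(q,np.linalg.norm(q-A),np.degrees(np.arctan2(*(q-A)[::-1])))
E
```

```text
top hub 343.0 231.0 [ 0.54405179 -0.07191296  0.06      ]
side hub 340.5899953842163 257.5836296081543 [ 0.55642316 -0.07765276  0.06      ]
[[ 0.68256571 -0.06314516]
 [ 0.62429862 -0.1684842 ]
 [ 0.50277254 -0.16994292]
 [ 0.44419895 -0.06702332]
 [ 0.49946409  0.03741986]
 [ 0.62159015  0.03847939]]
pegmean [ 0.56248168 -0.06544939] [0.12010614 0.12015618 0.12034982 0.1182932  0.12063705 0.11956171] [   1.09928547  -59.03785512 -119.74428233 -179.23764162  121.49158556
   60.37137041]
[[ 5.62039544e-01 -1.27535056e-04]
 [ 6.19882955e-01 -3.17014015e-02]
 [ 6.21755912e-01 -9.69136725e-02]
 [ 5.63462109e-01 -1.31397313e-01]
 [ 5.06284527e-01 -9.90270634e-02]
 [ 5.03863490e-01 -3.32884859e-02]] [ 0.56288142 -0.06540925] [0.06532335 0.06658704 0.06710764 0.06595521 0.06546434 0.06686117] [  90.38780162   30.4525902   -27.9605052   -89.14825913 -149.14177747
  151.24859577]
((377.40386962890625, 167.0192413330078), (17.84657096862793, 18.43491554260254), 78.69007110595703) [[366.61542 160.07693]
 [384.69232 156.46155]
 [388.19232 173.96155]
 [370.11542 177.57693]]
[ 0.71142682 -0.1322433 ] 0.16323627203758492 -24.153676103941113
[ 0.71875486 -0.17338007] 0.1899219273617096 -34.6310484206168
[ 0.67754767 -0.17924693] 0.16183344088222668 -44.68244430246588
[ 0.6702974  -0.13836957] 0.13015983498399555 -34.072094571104635
[ 0.69450669 -0.15580997] 0.15998636439491026 -34.38852359574738
((418.6153564453125, 268.0768737792969), (21.633304595947266, 12.75810432434082), 33.690067291259766)
[ 0.67706727 -0.14119538] 0.137358337132473 -33.466414501630254
[ 0.70909235 -0.12227459] 0.15723801261722728 -21.18595752882114
[ 0.71916018 -0.17090291] 0.18886131945518905 -33.94279031391968
[ 0.68769279 -0.18841996] 0.17549810255216683 -44.48275459939287
[ 0.69825315 -0.15569821] 0.1630298795851805 -33.612431578897954
```

```bash
cat >> h.py <<'E'
A=np.array([.5625,-.0655])
def rel(pos,jaz,base=None):
    """tool deltas to world pos, jaw azimuth deg (tool pointing straight down)"""
    s=robot.state() if base is None else base
    R=np.array(s['ee_rot']);d=R.T@(np.array(pos)-s['eef_pos'])
    a=np.radians(jaz);x=[np.cos(a),np.sin(a),0];y=[0,0,-1.];z=np.cross(x,y)
    T=np.column_stack([x,y,z]);rv=cv2.Rodrigues(R.T@T)[0].ravel()
    return np.round(np.r_[rv,d],4)
def peg(th,z,r=.12): t=np.radians(th);return [A[0]+r*np.cos(t),A[1]+r*np.sin(t),z]
E
python3 - <<'E'
from h import *
print(rel(peg(180.8,.18),90.8)); print(rel(peg(180.8,.066),90.8))
E
```

```text
[-2.000e-04 -4.077e-01 -1.400e-03 -5.168e-01  4.270e-02 -4.344e-01]
[-2.000e-04 -4.077e-01 -1.400e-03 -5.166e-01  1.567e-01 -4.343e-01]
```

Request:
move_arm([
  {"ay":-0.05,"x":-0.04,"y":0,"z":-0.034,"jaw":0.4},
  {"ay":-0.1,"x":-0.085,"y":0,"z":-0.072,"jaw":0.4},
  {"ay":-0.15,"x":-0.13,"y":0,"z":-0.11,"jaw":0.4},
  {"ay":-0.2,"x":-0.175,"y":0.005,"z":-0.148,"jaw":0.4},
  {"ay":-0.25,"x":-0.22,"y":0.01,"z":-0.186,"jaw":0.4},
  {"ay":-0.3,"x":-0.265,"y":0.015,"z":-0.224,"jaw":0.4},
  {"ay":-0.35,"x":-0.31,"y":0.02,"z":-0.262,"jaw":0.4},
  {"ay":-0.4,"x":-0.355,"y":0.025,"z":-0.3,"jaw":0.35},
  {"ay":-0.408,"x":-0.4,"y":0.03,"z":-0.338,"jaw":0.3},
  {"ay":-0.408,"x":-0.445,"y":0.035,"z":-0.376,"jaw":0.3},
  {"ay":-0.408,"x":-0.485,"y":0.04,"z":-0.41,"jaw":0.3},
  {"ay":-0.408,"x":-0.51,"y":0.043,"z":-0.43,"jaw":0.3},
  {"ay":-0.408,"x":-0.517,"y":0.043,"z":-0.4345,"jaw":0.3},
  {"ay":-0.408,"x":-0.517,"y":0.043,"z":-0.4345,"jaw":0.3},
  {"ay":-0.408,"x":-0.517,"y":0.043,"z":-0.4345,"jaw":0.3},
])

```text
invalid input at $.deltas[0]: expected keys ax, ay, az, x, y, z, jaw
```

Run:
```python
from h import *
s=robot.state();print(s['eef_pos'],s['finger_gap'],s['clock'],np.round(s['joint_pos'],2),s['ft_force'])
print(rel(peg(180.8,.066),90.8))
c=snap('side','side1');cv2.imwrite('pics/z2.png',cv2.resize(c['pixels'][100:400,160:560,::-1],(800,600)))
```

```text
[0.23964543 0.57673382 0.22189988] 0.0881965213079231 0.1 [-1.25  0.41 -0.01  1.6   0.01  1.13 -0.08] [ 0.08532507 -0.4777704  -0.37179551]
[-2.000e-04 -4.077e-01 -1.400e-03 -5.166e-01  1.567e-01 -4.343e-01]
```

View pics/z2.png

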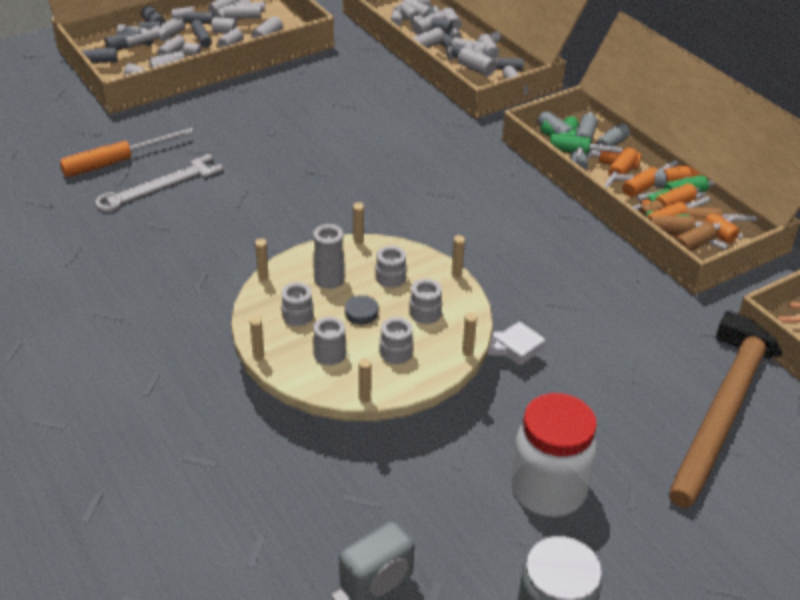

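All keys are needed in each row; the arm has not moved yet.

Request:
move_arm([
  {"ax":0,"ay":-0.05,"az":0,"x":-0.04,"y":0,"z":-0.034,"jaw":0.4},
  {"ax":0,"ay":-0.1,"az":0,"x":-0.085,"y":0,"z":-0.072,"jaw":0.4},
  {"ax":0,"ay":-0.15,"az":0,"x":-0.13,"y":0,"z":-0.11,"jaw":0.4},
  {"ax":0,"ay":-0.2,"az":0,"x":-0.175,"y":0.005,"z":-0.148,"jaw":0.4},
  {"ax":0,"ay":-0.25,"az":0,"x":-0.22,"y":0.01,"z":-0.186,"jaw":0.4},
  {"ax":0,"ay":-0.3,"az":0,"x":-0.265,"y":0.015,"z":-0.224,"jaw":0.4},
  {"ax":0,"ay":-0.35,"az":0,"x":-0.31,"y":0.02,"z":-0.262,"jaw":0.4},
  {"ax":0,"ay":-0.4,"az":0,"x":-0.355,"y":0.025,"z":-0.3,"jaw":0.35},
  {"ax":0,"ay":-0.408,"az":0,"x":-0.4,"y":0.03,"z":-0.338,"jaw":0.3},
  {"ax":0,"ay":-0.408,"az":0,"x":-0.445,"y":0.035,"z":-0.376,"jaw":0.3},
  {"ax":0,"ay":-0.408,"az":0,"x":-0.485,"y":0.04,"z":-0.41,"jaw":0.3},
  {"ax":0,"ay":-0.408,"az":0,"x":-0.51,"y":0.043,"z":-0.43,"jaw":0.3},
  {"ax":0,"ay":-0.408,"az":-0.001,"x":-0.517,"y":0.043,"z":-0.4345,"jaw":0.3},
  {"ax":0,"ay":-0.408,"az":-0.001,"x":-0.517,"y":0.043,"z":-0.4345,"jaw":0.3},
  {"ax":0,"ay":-0.408,"az":-0.001,"x":-0.517,"y":0.043,"z":-0.4345,"jaw":0.3},
])

```text
clock: 2.02
eef_pos: [0.4425, -0.0656, 0.1796]
ee_rot: [[-0.016, 0.0, -1.0], [1.0, 0.002, -0.016], [0.002, -1.0, -0.0]]
ft_force: [0.5, 0.0, -1.0]
finger_gap: 0.0265
```

Run:
```python
from h import *
s=robot.state();print(s['eef_pos'],s['finger_gap'],s['clock'],np.round(s['joint_pos'],2),s['ft_force'])
print(rel(peg(180.8,.066),90.8))
c=snap('side','side1');cv2.imwrite('pics/z3.png',cv2.resize(c['pixels'][100:400,160:560,::-1],(800,600)))
```

```text
[ 0.4425053  -0.06559305  0.17963238] 0.026456343985905868 2.025 [-0.34  0.15  0.43  2.08 -0.08  0.92  1.72] [ 0.48362981  0.02752686 -1.03502288]
[ 0.      0.0021  0.0016 -0.0018  0.1136  0.    ]
```

View pics/z3.png

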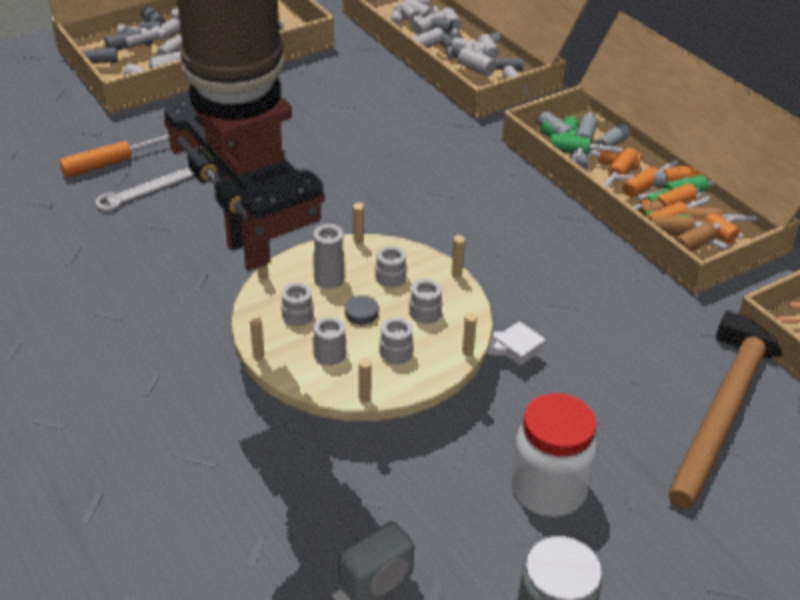

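Request:
move_arm([
  {"ax":0,"ay":0,"az":0,"x":-0.001,"y":0.03,"z":0,"jaw":0.3},
  {"ax":0,"ay":0,"az":0.001,"x":-0.002,"y":0.06,"z":0,"jaw":0.3},
  {"ax":0,"ay":0,"az":0.001,"x":-0.002,"y":0.08,"z":0,"jaw":0.3},
  {"ax":0,"ay":0,"az":0.001,"x":-0.002,"y":0.1,"z":0,"jaw":0.3},
  {"ax":0,"ay":0,"az":0.001,"x":-0.002,"y":0.113,"z":0,"jaw":0.3},
  {"ax":0,"ay":0,"az":0.001,"x":-0.002,"y":0.113,"z":0,"jaw":0.3},
])

```text
clock: 2.82
eef_pos: [0.4423, -0.0683, 0.0661]
ee_rot: [[-0.015, -0.001, -1.0], [1.0, 0.0, -0.015], [0.0, -1.0, 0.001]]
ft_force: [0.0, -0.3, -0.3]
finger_gap: 0.0267
```

Run:
```python
from h import *
s=robot.state();print(s['eef_pos'],s['finger_gap'],s['clock'],s['ft_force'])
for t in range(176,100,-4): print(t,list(rel(peg(t,.0665),t-90)))
c=snap('side','side2');cv2.imwrite('pics/z4.png',cv2.resize(c['pixels'][150:350,240:440,::-1],(600,600)))
```

```text
[ 0.44229772 -0.06833083  0.06613258] 0.026703626610342607 2.825 [ 0.04576708 -0.30030931 -0.3018144 ]
176 [np.float64(-0.0012), np.float64(0.0849), np.float64(0.0), np.float64(0.0112), np.float64(-0.0004), np.float64(-0.0007)]
172 [np.float64(-0.0012), np.float64(0.1547), np.float64(-0.0), np.float64(0.0195), np.float64(-0.0004), np.float64(-0.0017)]
168 [np.float64(-0.0012), np.float64(0.2245), np.float64(-0.0001), np.float64(0.0277), np.float64(-0.0004), np.float64(-0.0032)]
164 [np.float64(-0.0012), np.float64(0.2943), np.float64(-0.0001), np.float64(0.0358), np.float64(-0.0004), np.float64(-0.0054)]
160 [np.float64(-0.0012), np.float64(0.3641), np.float64(-0.0002), np.float64(0.0438), np.float64(-0.0004), np.float64(-0.0081)]
156 [np.float64(-0.0012), np.float64(0.4339), np.float64(-0.0002), np.float64(0.0515), np.float64(-0.0004), np.float64(-0.0114)]
152 [np.float64(-0.0012), np.float64(0.5038), np.float64(-0.0002), np.float64(0.0589), np.float64(-0.0004), np.float64(-0.0151)]
148 [np.float64(-0.0012), np.float64(0.5736), np.float64(-0.0003), np.float64(0.0661), np.float64(-0.
[... 742 characters left out ...]
loat64(0.1015), np.float64(-0.0004), np.float64(-0.0546)]
120 [np.float64(-0.0012), np.float64(1.0623), np.float64(-0.0006), np.float64(0.1058), np.float64(-0.0004), np.float64(-0.0618)]
116 [np.float64(-0.0011), np.float64(1.1321), np.float64(-0.0006), np.float64(0.1097), np.float64(-0.0004), np.float64(-0.0693)]
112 [np.float64(-0.0011), np.float64(1.2019), np.float64(-0.0007), np.float64(0.1129), np.float64(-0.0005), np.float64(-0.077)]
108 [np.float64(-0.0011), np.float64(1.2717), np.float64(-0.0007), np.float64(0.1157), np.float64(-0.0005), np.float64(-0.0849)]
104 [np.float64(-0.0011), np.float64(1.3415), np.float64(-0.0008), np.float64(0.1179), np.float64(-0.0005), np.float64(-0.093)]
```

View pics/z4.png

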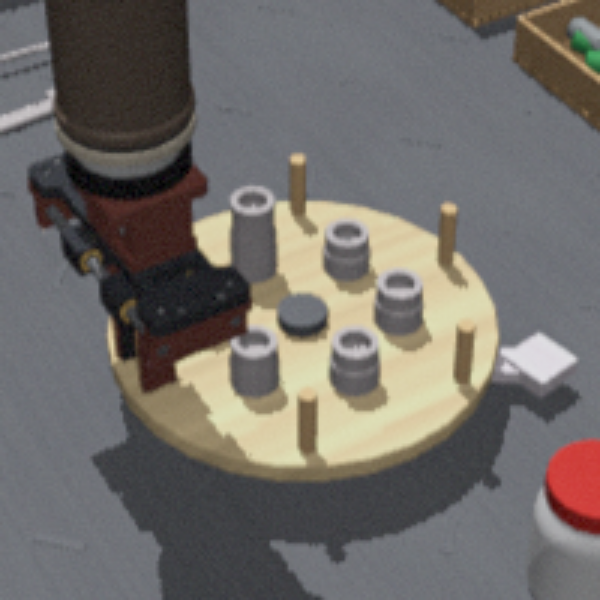

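Request:
move_arm([
  {"ax":0,"ay":0.04,"az":0,"x":0.006,"y":0,"z":0,"jaw":0.3},
  {"ax":0,"ay":0.085,"az":0,"x":0.011,"y":0,"z":-0.001,"jaw":0.3},
  {"ax":0,"ay":0.155,"az":0,"x":0.0195,"y":0,"z":-0.002,"jaw":0.3},
  {"ax":0,"ay":0.225,"az":0,"x":0.028,"y":0,"z":-0.003,"jaw":0.3},
  {"ax":0,"ay":0.294,"az":0,"x":0.036,"y":0,"z":-0.0055,"jaw":0.3},
  {"ax":0,"ay":0.364,"az":0,"x":0.044,"y":0,"z":-0.008,"jaw":0.3},
  {"ax":0,"ay":0.434,"az":0,"x":0.0515,"y":0,"z":-0.0115,"jaw":0.3},
  {"ax":0,"ay":0.504,"az":0,"x":0.059,"y":0,"z":-0.015,"jaw":0.3},
  {"ax":0,"ay":0.574,"az":0,"x":0.066,"y":0,"z":-0.0195,"jaw":0.3},
  {"ax":0,"ay":0.643,"az":0,"x":0.073,"y":0,"z":-0.024,"jaw":0.3},
  {"ax":0,"ay":0.713,"az":0,"x":0.0795,"y":0,"z":-0.0295,"jaw":0.3},
  {"ax":0,"ay":0.783,"az":0,"x":0.0855,"y":0,"z":-0.035,"jaw":0.3},
  {"ax":0,"ay":0.853,"az":0,"x":0.0915,"y":0,"z":-0.041,"jaw":0.3},
  {"ax":0,"ay":0.923,"az":0,"x":0.0965,"y":0,"z":-0.048,"jaw":0.3},
  {"ax":0,"ay":0.993,"az":0,"x":0.1015,"y":0,"z":-0.0545,"jaw":0.3},
  {"ax":0,"ay":1.062,"az":0,"x":0.106,"y":0,"z":-0.062,"jaw":0.3},
  {"ax":0,"ay":1.1,"az":0,"x":0.108,"y":0,"z":-0.066,"jaw":0.3},
  {"ax":0,"ay":1.132,"az":0,"x":0.1095,"y":0,"z":-0.0695,"jaw":0.3},
  {"ax":0,"ay":1.132,"az":0,"x":0.1095,"y":0,"z":-0.0695,"jaw":0.3},
])

```text
clock: 5.25
eef_pos: [0.5111, 0.0418, 0.0669]
ee_rot: [[0.899, 0.001, -0.438], [0.438, 0.0, 0.899], [0.001, -1.0, -0.0]]
ft_force: [-0.1, 0.3, 0.1]
finger_gap: 0.0262
```

Run:
```python
from h import *
s=robot.state();print(s['eef_pos'],s['finger_gap'],s['clock'],s['ft_force'],np.round(s['joint_pos'],2))
for t in list(range(112,50,-4)): print(t,rel(peg(t,.0665),t-90).tolist())
c=snap('side','side3');cv2.imwrite('pics/z5.png',cv2.resize(c['pixels'][150:350,240:440,::-1],(600,600)))
```

```text
[0.51111334 0.04180475 0.06685143] 0.026198031383719976 5.25 [-0.0673814   0.33182527  0.14854463] [-0.68  0.49  0.65  2.05 -0.44  0.74  0.7 ]
112 [0.0003, 0.0694, 0.0009, 0.0075, 0.0004, 0.0007]
108 [0.0003, 0.1392, 0.0009, 0.0158, 0.0004, -0.0001]
104 [0.0002, 0.209, 0.001, 0.0241, 0.0004, -0.0016]
100 [0.0002, 0.2788, 0.001, 0.0322, 0.0004, -0.0036]
96 [0.0002, 0.3486, 0.001, 0.0402, 0.0004, -0.0062]
92 [0.0001, 0.4185, 0.001, 0.048, 0.0004, -0.0093]
88 [0.0001, 0.4883, 0.001, 0.0555, 0.0004, -0.013]
84 [0.0001, 0.5581, 0.001, 0.0627, 0.0004, -0.0172]
80 [0.0, 0.6279, 0.001, 0.0697, 0.0004, -0.0219]
76 [0.0, 0.6977, 0.001, 0.0763, 0.0004, -0.027]
72 [-0.0, 0.7675, 0.001, 0.0825, 0.0004, -0.0326]
68 [-0.0001, 0.8373, 0.001, 0.0883, 0.0004, -0.0386]
64 [-0.0001, 0.9072, 0.001, 0.0937, 0.0005, -0.0451]
60 [-0.0001, 0.977, 0.001, 0.0987, 0.0005, -0.0518]
56 [-0.0002, 1.0468, 0.001, 0.1031, 0.0005, -0.0589]
52 [-0.0002, 1.1166, 0.001, 0.107, 0.0005, -0.0663]
```

View pics/z5.png

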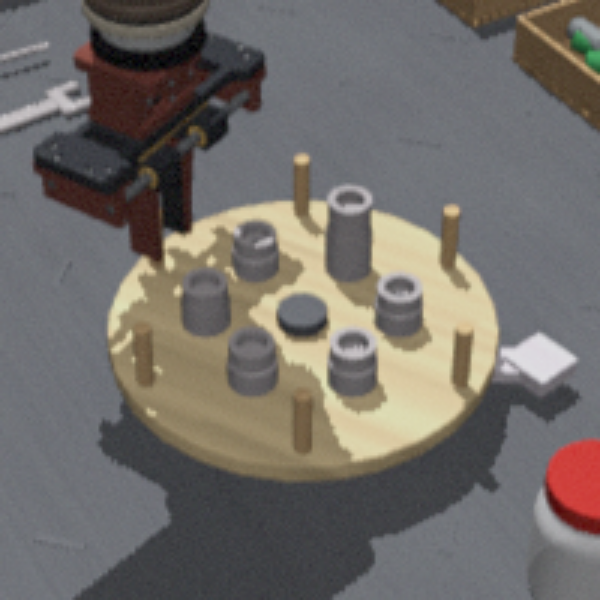

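Request:
move_arm([
  {"ax":0,"ay":0.04,"az":0,"x":0.004,"y":0,"z":0,"jaw":0.3},
  {"ax":0,"ay":0.08,"az":0,"x":0.009,"y":0,"z":0.0005,"jaw":0.3},
  {"ax":0,"ay":0.14,"az":0,"x":0.016,"y":0,"z":0,"jaw":0.3},
  {"ax":0,"ay":0.209,"az":0,"x":0.024,"y":0,"z":-0.0015,"jaw":0.3},
  {"ax":0,"ay":0.279,"az":0,"x":0.032,"y":0,"z":-0.0035,"jaw":0.3},
  {"ax":0,"ay":0.349,"az":0,"x":0.04,"y":0,"z":-0.006,"jaw":0.3},
  {"ax":0,"ay":0.419,"az":0,"x":0.048,"y":0,"z":-0.0095,"jaw":0.3},
  {"ax":0,"ay":0.488,"az":0,"x":0.0555,"y":0,"z":-0.013,"jaw":0.3},
  {"ax":0,"ay":0.558,"az":0,"x":0.0625,"y":0,"z":-0.017,"jaw":0.3},
  {"ax":0,"ay":0.628,"az":0,"x":0.0695,"y":0,"z":-0.022,"jaw":0.3},
  {"ax":0,"ay":0.698,"az":0,"x":0.0765,"y":0,"z":-0.027,"jaw":0.3},
  {"ax":0,"ay":0.768,"az":0,"x":0.0825,"y":0,"z":-0.0325,"jaw":0.3},
  {"ax":0,"ay":0.837,"az":0,"x":0.0885,"y":0,"z":-0.0385,"jaw":0.3},
  {"ax":0,"ay":0.907,"az":0,"x":0.0935,"y":0,"z":-0.045,"jaw":0.3},
  {"ax":0,"ay":0.977,"az":0,"x":0.0985,"y":0,"z":-0.052,"jaw":0.3},
  {"ax":0,"ay":1.01,"az":0,"x":0.101,"y":0,"z":-0.0555,"jaw":0.3},
  {"ax":0,"ay":1.047,"az":0,"x":0.103,"y":0,"z":-0.059,"jaw":0.3},
  {"ax":0,"ay":1.047,"az":0,"x":0.103,"y":0,"z":-0.059,"jaw":0.3},
])

```text
clock: 7.55
eef_pos: [0.6293, 0.0335, 0.0665]
ee_rot: [[0.829, 0.0, 0.56], [-0.56, -0.0, 0.829], [0.001, -1.0, -0.0]]
ft_force: [-0.8, 0.4, -0.1]
finger_gap: 0.0263
```

Run:
```python
from h import *
s=robot.state();print(s['eef_pos'],s['finger_gap'],s['clock'],s['ft_force'],np.round(s['joint_pos'],2))
c=snap('side','side4');cv2.imwrite('pics/z6.png',cv2.resize(c['pixels'][180:330,260:460,::-1],(800,600),interpolation=cv2.INTER_CUBIC))
c=snap('top','top4');cv2.imwrite('pics/z7.png',cv2.resize(c['pixels'][140:310,255:425,::-1],(600,600),interpolation=cv2.INTER_CUBIC))
```

```text
[0.62930359 0.0334792  0.06654849] 0.026299419542769722 7.55 [-0.75387256  0.44118876 -0.08640193] [-0.71  0.75  0.88  1.77 -0.69  0.96 -0.14]
```

View pics/z6.png

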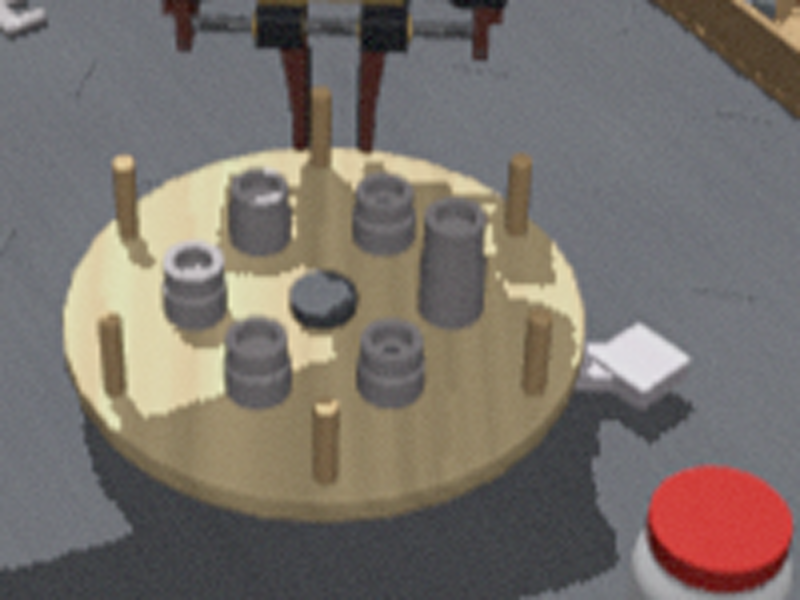

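View pics/z7.png

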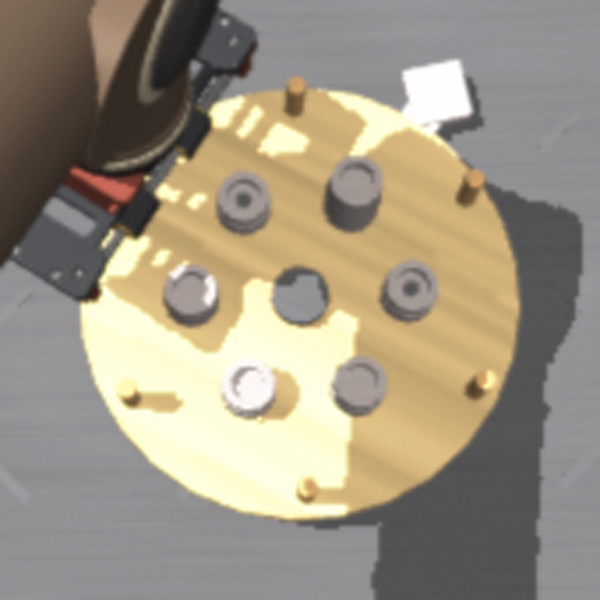

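```bash
cat > m.py <<'E'
from h import *
def meas(c,pg,exp,deep):
    P=np.array([onz(c,*zt(*p),.1)[:2] for p in pg]);v=P-A
    a=np.degrees(np.arctan2(v[:,1],v[:,0]));print('pegs',a.round(1),np.linalg.norm(v,axis=1).round(4))
    d=(a-np.array(exp)+180)%360-180;print('dev from pointer-aligned',d.round(2),d.mean().round(2))
    w=onz(c,*zt(*deep),.112)[:2]-A;print('deep',np.degrees(np.arctan2(w[1],w[0])),np.linalg.norm(w))
E
python3 - <<'E'
from m import *
p=-34.4
meas(load('top4'),[(296,83),(477,173),(485,377),(307,483),(127,388)],[p+30,p-30,p-90,p-150,p-210],(357,176))
meas(load('top0'),[(292,82),(474,172),(487,376),(312,482),(128,391),(123,186)],[0,-60,-120,180,120,60],(190,279))
for t in (54,53,52,51,50,49):print(t,rel(peg(t,.0665),t-90).tolist())
E
```

```text
pegs [  -0.   -59.7 -120.3  179.3  120.6] [0.1194 0.1213 0.1196 0.1188 0.1203]
dev from pointer-aligned [4.4  4.68 4.13 3.75 5.03] 4.4
deep -29.728165570611004 0.06689482590560959
pegs [   1.1  -59.  -119.8 -179.3  121.5   60.4] [0.1201 0.1201 0.1203 0.1183 0.1207 0.1196]
dev from pointer-aligned [1.12 0.97 0.24 0.74 1.49 0.39] 0.82
deep 90.4035609054066 0.06537408655558283
54 [0.0002, 0.0346, 0.0007, 0.0042, 0.0002, 0.0008]
53 [0.0002, 0.052, 0.0007, 0.0062, 0.0002, 0.0007]
52 [0.0002, 0.0695, 0.0007, 0.0083, 0.0002, 0.0006]
51 [0.0002, 0.0869, 0.0007, 0.0104, 0.0002, 0.0004]
50 [0.0002, 0.1044, 0.0007, 0.0125, 0.0002, 0.0002]
49 [0.0002, 0.1218, 0.0007, 0.0146, 0.0002, -0.0]
```

Request:
move_arm([
  {"ax":0,"ay":0.02,"az":0,"x":0.002,"y":0,"z":0,"jaw":0.3},
  {"ax":0,"ay":0.04,"az":0,"x":0.0045,"y":0,"z":0.0005,"jaw":0.3},
  {"ax":0,"ay":0.06,"az":0,"x":0.007,"y":0,"z":0.0005,"jaw":0.3},
  {"ax":0,"ay":0.074,"az":0,"x":0.009,"y":0,"z":0.0005,"jaw":0.3},
  {"ax":0,"ay":0.074,"az":0,"x":0.009,"y":0,"z":0.0005,"jaw":0.3},
  {"ax":0,"ay":0.074,"az":0,"x":0.009,"y":0,"z":0.0005,"jaw":0.3},
])

```text
clock: 8.4
eef_pos: [0.6373, 0.029, 0.0668]
ee_rot: [[0.785, 0.001, 0.619], [-0.619, -0.0, 0.785], [0.001, -1.0, 0.001]]
ft_force: [-0.4, -0.0, -0.6]
finger_gap: 0.0266
```

Run:
```python
from h import *
s=robot.state();print(s['eef_pos'],s['finger_gap'],s['clock'],s['ft_force'],np.round(s['joint_pos'],2))
c=snap('top','top5');cv2.imwrite('pics/z8.png',cv2.resize(c['pixels'][140:310,255:425,::-1],(600,600),interpolation=cv2.INTER_CUBIC))
```

```text
[0.63731993 0.02897261 0.06682349] 0.02664251884637837 8.4 [-0.4399891  -0.00482214 -0.62703985] [-0.7   0.77  0.89  1.75 -0.71  0.98 -0.19]
```

View pics/z8.png

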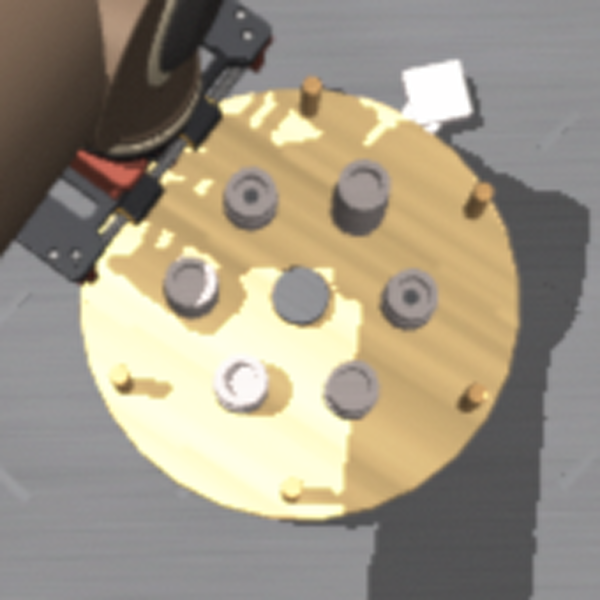

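Run:
```python
from m import *
p=-34.3
meas(load('top5'),[(311,83),(484,190),(476,391),(292,483),(120,371)],[p+30,p-30,p-90,p-150,p-210],(364,181))
```

```text
pegs [  -4.3  -64.9 -125.   175.2  115.5] [0.1195 0.1196 0.1192 0.119  0.119 ]
dev from pointer-aligned [ 0.02 -0.6  -0.66 -0.48 -0.19] -0.38
deep -34.029790760311066 0.06633873464783734
```

Request:
move_arm([
  {"ax":0,"ay":0,"az":0,"x":-0.002,"y":0,"z":0,"jaw":0.3},
  {"ax":0,"ay":0,"az":0,"x":-0.004,"y":0,"z":0,"jaw":0.4},
  {"ax":0,"ay":0,"az":0,"x":-0.006,"y":0,"z":0,"jaw":0.5},
  {"ax":0,"ay":0,"az":0,"x":-0.007,"y":0,"z":0,"jaw":0.5},
  {"ax":0,"ay":0,"az":0,"x":-0.007,"y":0,"z":0,"jaw":0.5},
])

```text
clock: 9.07
eef_pos: [0.6313, 0.0335, 0.0667]
ee_rot: [[0.785, 0.0, 0.619], [-0.619, 0.0, 0.785], [0.0, -1.0, 0.0]]
ft_force: [0.2, 0.1, -0.3]
finger_gap: 0.0439
```

Run:
```python
from h import *
s=robot.state();print(s['eef_pos'],s['finger_gap'],s['clock'],s['ft_force'])
c=snap('top','top6');cv2.imwrite('pics/z9.png',cv2.resize(c['pixels'][140:310,255:425,::-1],(600,600),interpolation=cv2.INTER_CUBIC))
c=snap('side','side6');cv2.imwrite('pics/z10.png',cv2.resize(c['pixels'][180:330,260:460,::-1],(800,600),interpolation=cv2.INTER_CUBIC))
```

```text
[0.63133772 0.03349023 0.06670755] 0.04392440886108174 9.075 [ 0.20585144  0.07391963 -0.26500105]
```

View pics/z9.png

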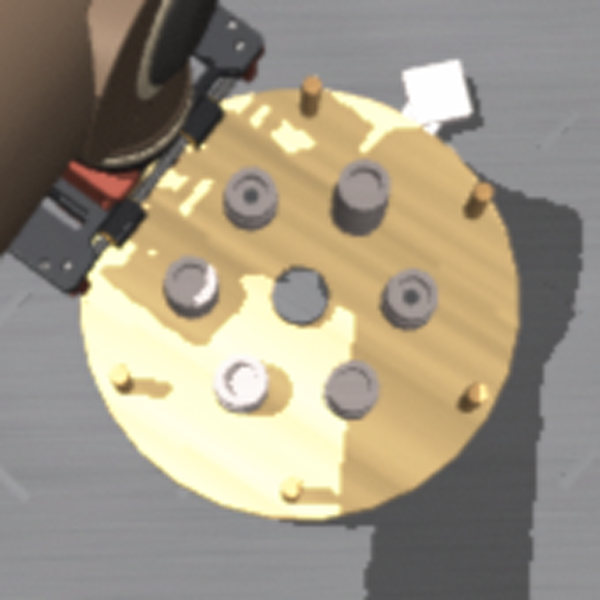

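View pics/z10.png

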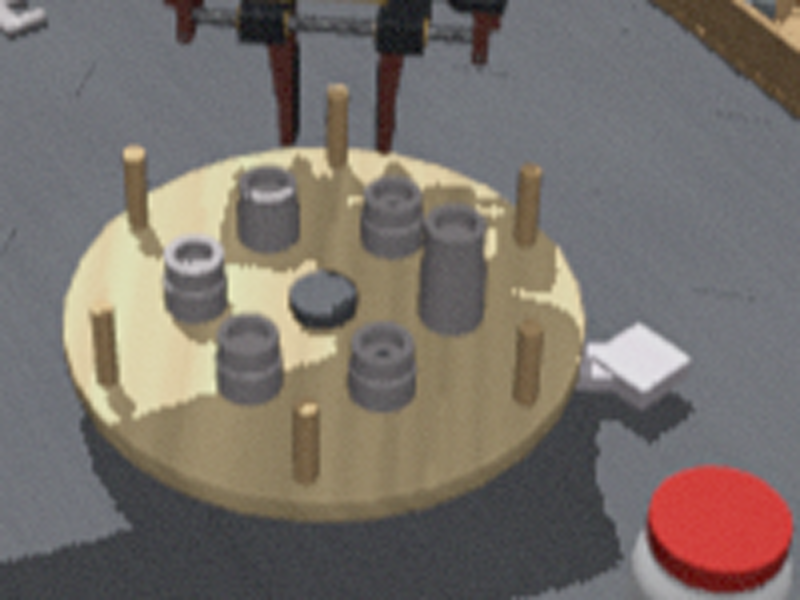

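Request:
move_arm([
  {"ax":0,"ay":0,"az":0,"x":0,"y":-0.015,"z":0,"jaw":0.5},
  {"ax":0,"ay":0,"az":0,"x":0,"y":-0.04,"z":0,"jaw":0.5},
  {"ax":0,"ay":0,"az":0,"x":0,"y":-0.07,"z":0,"jaw":0.5},
  {"ax":0,"ay":0,"az":0,"x":0,"y":-0.1,"z":0,"jaw":0.5},
  {"ax":0,"ay":0,"az":0,"x":0,"y":-0.12,"z":0.03,"jaw":0.5},
  {"ax":0,"ay":0,"az":0,"x":-0.03,"y":-0.12,"z":0.06,"jaw":0.5},
  {"ax":0,"ay":0,"az":0,"x":-0.07,"y":-0.12,"z":0.09,"jaw":0.5},
  {"ax":0,"ay":0,"az":0,"x":-0.11,"y":-0.12,"z":0.12,"jaw":0.5},
  {"ax":0,"ay":0,"az":0,"x":-0.15,"y":-0.12,"z":0.15,"jaw":0.5},
  {"ax":0,"ay":0,"az":0,"x":-0.19,"y":-0.12,"z":0.18,"jaw":0.5},
  {"ax":0,"ay":0,"az":0,"x":-0.22,"y":-0.12,"z":0.2,"jaw":0.5},
  {"ax":0,"ay":0,"az":0,"x":-0.22,"y":-0.12,"z":0.2,"jaw":0.5},
  {"ax":0,"ay":0,"az":0,"x":-0.22,"y":-0.12,"z":0.2,"jaw":0.5},
])

```text
clock: 10.8
eef_pos: [0.583, 0.3255, 0.1875]
ee_rot: [[0.784, 0.001, 0.62], [-0.62, -0.0, 0.784], [0.001, -1.0, 0.0]]
ft_force: [-0.3, -0.5, -0.5]
finger_gap: 0.0438
```

Run:
```python
from h import *
s=robot.state();print(s['eef_pos'],s['finger_gap'],s['clock'],s['ft_force'])
c=snap('top','top7');cv2.imwrite('pics/z11.png',cv2.resize(c['pixels'][140:310,255:425,::-1],(600,600),interpolation=cv2.INTER_CUBIC))
c=snap('side','side7')
r,b=pointer(load('top7'),(360,145,400,180))
for q in b:
    v=onz(load('top7'),*q,.026)[:2]-A;print(np.linalg.norm(v),np.degrees(np.arctan2(v[1],v[0])))
```

```text
[0.58295989 0.32550524 0.18749721] 0.04375399148421319 10.8 [-0.32840022 -0.50574928 -0.53721285]
0.1635864746278101 -24.05325642060175
0.1905293539451656 -34.622745485861856
0.16105525875500099 -45.279863466694884
0.12878420294917872 -34.60418071316394
```

View pics/z11.png

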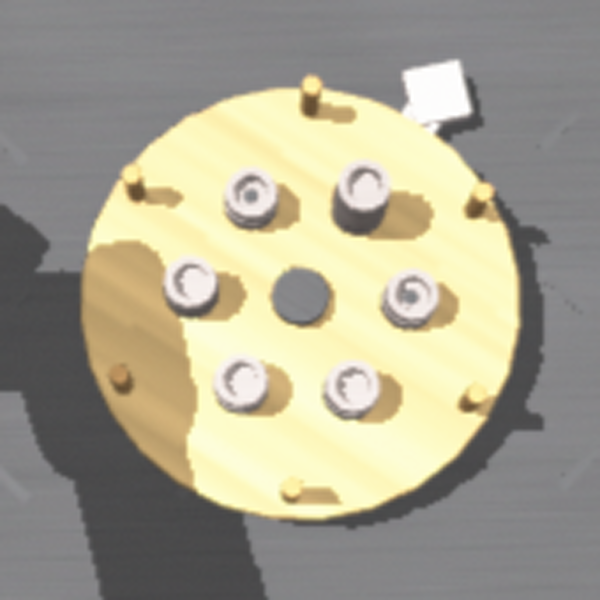

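View pics/side7.png

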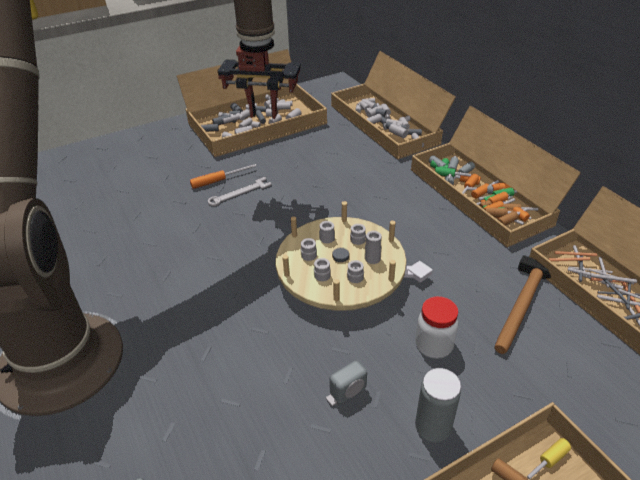

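Run:
```python
from m import *
p=-34.4
meas(load('top7'),[(312,83),(484,189),(477,391),(292,484),(120,371),(132,173)],[p+30,p-30,p-90,p-150,p-210,p+90],(365,180))
# same-view line check: side: deep top centre, post axis & pointer
s=load('side7')
for a in (-36,-34.4,-33):
    t=np.radians(a);print(a,proj(s,[A[0]+.066*np.cos(t),A[1]+.066*np.sin(t),.112]))
im=s['pixels'][:,:,::-1][220:280,360:440];cv2.imwrite('pics/z12.png',cv2.resize(im,(800,600),interpolation=cv2.INTER_CUBIC))
```

```text
pegs [  -4.6  -64.6 -124.8  175.2  115.5   55.8] [0.1195 0.1199 0.1197 0.1196 0.119  0.1191]
dev from pointer-aligned [-0.17 -0.25 -0.41 -0.37 -0.09  0.25] -0.17
deep -34.178597850327236 0.0671604087796415
-36 [373.2770129  235.78098068]
-34.4 [373.30756    235.18058533]
-33 [373.31292442 234.65556598]
```

View pics/z12.png

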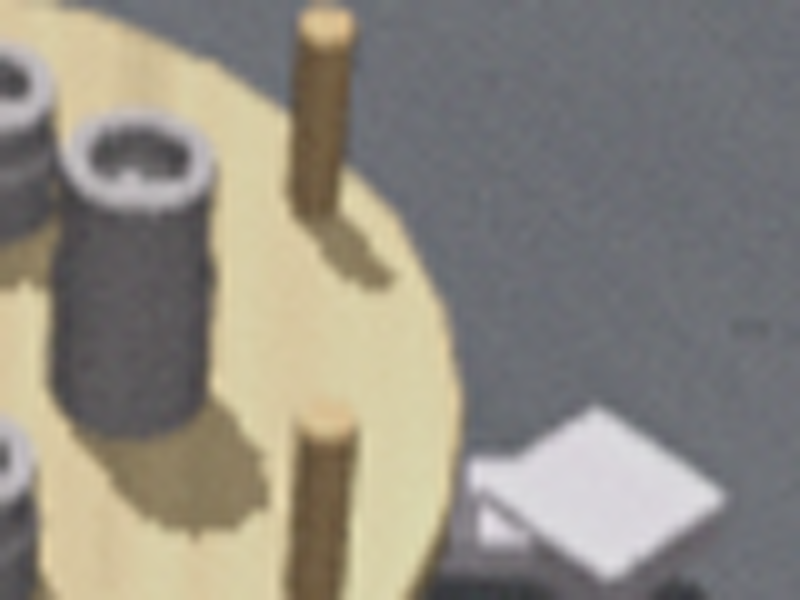

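```bash
python3 -c "
from bench import robot
print(robot.hand_in())"
```

```text
the job is handed in; nothing more can be done
None
```

The deep socket now stands at the front, in line with the pointer to within about half a degree. I handed the job in at about 11 s.

- **Move:** I put the open fingers on either side of one peg. I pushed the platter about 125° clockwise (seen from above), then eased the fingers off, lifted straight up and moved away to the left.
- **Alignment:** in the last top picture the six pegs put the deep socket's direction at −34.6°, and the pointer measured −34.4°. The deep socket's own top read −34.2°.
- **Disagreement:** at the start the side camera put the pointer at −33.6° to −33.9°, up to 0.8° off the top view. That is about what the 2 mm calibration allows. The deep socket's place in the last side picture agreed to about a pixel.
- **Everything else:** the platter did not shift as the fingers came off. All six sockets look upright on their posts, and the tools, jar, tape and can look where they were. Force readings after each move stayed around 1 N.
- **One hiccup:** my first move call was refused for missing keys, before the arm moved.

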